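# Stow the bushing under the shelf keeper's spring flap

### The arm

A 6-joint arm with a two-finger parallel gripper is mounted at the origin on the work surface. World frame = base frame: x ahead of the robot, y to its left, z up, the work surface at z = 0. Lengths are in m, angles in degrees, forces in N, time in s.
With the tool pointing down it reaches from about 0.375 to 0.9 m from the base axis. Payload 3.1 kg.
Tool frame: the origin (TCP) lies where the fingers leave the gripper's body, on its centre line; the fingertips stand bot.tips_ahead ahead of it and the grasp point (between the pads) lies 51 mm ahead of it (bot.tips_ahead is the distance from the TCP to the fingertips, in m); z points along the fingers, x is the direction in which the jaws open and shut, and the axes are right-handed (so a half turn about z gives the same grasp; the last joint's range is limited). The gripper opens to 87 mm and grips with 3 to 60 N. Pads are 19 mm wide; open, the fingers measure 117 mm over their backs; the gripper's body (75 mm by 190 mm) begins 51 mm behind the grasp point.
Start: joints at [54.632, 30.224, 82.088, -0, 67.689, -10.227], TCP at [0.265, 0.566, 0.292] pointing down, gripper open.
Joint ranges: [-176.69, 176.69], [-43.24, 126.21], [12.49, 139.97], [-82, 262], [0, 151.66], [-163.58, 163.58]. Speed limits (degrees/s): [159.86, 159.86, 180, 180, 180, 180].

### API

Orientations are given as a 3x3 rotation matrix whose columns are the frame's x, y, z axes.
In Python, from rig import bot, vision, nets gives the robot as it stands.
- The arm moves only by the tool play_rows, never from a script. Its argument "series" is a list of rows, each an object of numbers: "tx", "ty", "tz": the shift along the world's x, y, z as a fraction of full scale; "turn": the turn about the world's z as a fraction of full scale. A call has 1 to 10 rows; each row shifts and turns the commanded pose from where the row before left it; what a row does not reach is not made up. Full scale, the value 1, is 0.8 m for a shift and 60 degrees for a turn. A row lasts 1/10 s, in which the tool goes at most 50 mm and 8.59 degrees, less where a joint would pass 70% of its speed; a pose out of reach is approached as far as the arm can. A call with a number of a shift or a turn outside -1 to 1 is refused whole. A call with a gripper value outside its range is refused whole. "gripper" is the opening, from 0 (shut) to 1 (fully open), set as the call begins (left out, the last holds). The fingers move at their own pace and stop on an object; the grip force is fixed at half the most. Time passes only in rows, so rows that do not move let the fingers close. It gives the time, the measured TCP pose, the force and the opening at its end, in the units of the state.
- bot.read_state(): the state, without advancing time (a new reading comes with each control period).
- vision.capture(name): name is "side" or "top"; returns a dict with "pixels" (384x512x3 uint8, blue, green, red), "fx", "fy", "cx", "cy" (pixels), "extrinsics" (4x4, takes a point from camera to world coordinates). Camera axes: x right, y down, z forward; pixel columns grow to the right and rows downward; lengths in m; the calibration is good to about 2 mm. A picture is of the moment at which its call begins. There is no depth.
- bot.hand_in(): hands the job in, once; it reports no verdict.
Trained networks look in a picture, given as the dict that the camera call returned (one of the last four; its "shot" number tells which), for a name from the list of things; names that differ only in an ending like _2 or _b are one class to them, and where a whole thing is asked for, a point or a joint stands for the part that bears it (a point fixed in the world has none). Each returns a list of dicts, best first, with "confidence" (0 to 1); they miss things now and then, are a little off and sometimes report something else, mostly with a low value. They report only what shows in the picture. A call takes as long as a camera call. They do not tell look-alikes from the thing itself.
- nets.look_for(picture, query): "at" ([column, row] as shares, 0 to 1, of the picture: columns of its width, rows of its height, amid what is visible of it).
- nets.masks_of(picture, query): "region" (384x512 bool, what is visible of it) and "at" ([column, row] as shares, 0 to 1, of the picture: columns of its width, rows of its height, amid what is visible of it).
The state is a dict: "time_s": time; "joint_positions": joint angles; "qvel": joint speeds; "tau": joint torques, N m; "position": TCP position; "tcp_rot": TCP orientation; "force": force on the tool from outside, world axes, zero at the start; "moment": the same for the moment, N m; "opening": opening from 0.0 (shut) to 1.0 (fully open).
Only numpy, scipy, OpenCV 4.12 (cv2) and the standard library are available. Lean on these libraries where they do the work, as an engineer would, in place of code of your own. Each camera call takes 0.05 s, during which the arm holds its last target.

### The job

Stow the bronze bushing in the shelf's keeper so that it cannot walk off when the shelf is run in: press the red thumb bar down with one fingertip so that the yellow spring flap stands open, and keep it open while the other fingertip pushes the bushing along its channel under the flap until it is fully home against the back stop. Then take the hand away, so that the flap springs down onto the bushing. Only push the bushing, do not pinch or lift it, and leave the valve, the blue cap and the copper reducer where they stand.

Things in the scene. Friction and masses are not known exactly. Their poses are not given: they have to be found in the camera images.
- keeper: Steel keeper, bolted to the locked shelf (does not move). Origin: on the shelf top (72 mm above the bench), on the channel's centre line, below the flap's front edge. x: along the channel to the back stop (push direction, away from the robot), y: left, to the hinge side, z: up. Channel x -110 to 42 mm, 56 wide; its floor is the shelf (z 0). Right fence 14 mm high, left fence 31 mm, both 4 mm thick.
- back_stop (a point): Middle of the back stop's face, at x 42, y 0, z 13 mm in the keeper's axes. The stop is 26 mm high and as wide as the channel.
- hinge (a point): Point on the flap's hinge line at the flap's front edge (keeper axes: x 0, y 34, z 35 mm). The hinge line runs along the keeper's x on top of the left fence; about 6 mm radius with its springs.
- flap (a joint): Angle of the spring rocker (yellow flap and red thumb bar, one rigid piece), rad: 0 closed, 0.70 fully open (stop). Yellow flap: x 0 to 40 mm, 60 mm wide, from the hinge across the channel. Closed it slopes down to 8 mm above the floor and bars the way; from 0.47 it clears the bushing, level at 0.49, edge at z 47 mm fully open. Lying on the bushing: about 0.46. Springs shut when let go.
- thumb_bar (a point): Axis of the red thumb bar at its mid length; moves with the bar. Round rod, 9 mm thick, 136 mm long (keeper x -100 to 36), parallel to the channel, 38 mm outside the hinge line. Pressing it down (2 N at first, 6 N fully) opens the flap. Rod axis in keeper axes, mm: y 72, z 32 closed; y 66, z 14 at 0.50 rad; y 61, z 8 at 0.70. A fingertip may slide along it.
- home (a point): Point on the channel floor where the centre of the bushing's underside is when it touches the back stop (x 17, y 0, z 0 in the keeper frame). There the bushing's rear stands 8 mm in front of the flap's front edge, so the pushing finger need not go under the flap.
- bushing: Bronze bushing, a plain ring standing on end: 50 mm outside, 32 mm bore, 32 mm high, about 0.3 kg (varies). Origin: centre of its underside. It starts in the channel with its centre 32 to 55 mm in front of the flap's front edge.
- pb_valve: Chrome pressure building valve standing upright on the shelf, bystander: 56 mm long over its ports, 34 mm wide, 60 mm high. Origin: centre of its underside.
- blue_cap: Blue polycarbonate cap, bystander on the shelf: 44 mm across, 27 mm high. Origin: centre of its underside.
- reducer: Copper reducer standing on its wide end, bystander on the shelf: 44 mm across at the foot, 29 mm at the top, 54 mm high. Origin: centre of its underside.
There are look-alikes about, which are no part of the job. What is shaped like the bushing but pink is not meant.

How it is judged (in metres and radians):
On the way, in this order (a step that is already met when the one before it is completed fails the run):
1. the flap is held open while the bushing is still in front of its home by 20 mm or more (value of joint flap above 0.48 rad and x of bushing in the frame of keeper below -0.003 m), for 0.2 s.
2. the bushing is home under the flap with the flap still held open (value of joint flap above 0.48 rad and x of bushing in the frame of keeper above 0.013 m), for 0.1 s.
At the end, for the whole second after the job is handed in: The bushing stands upright on the channel floor within 4.5 mm of the back stop, at rest, with the released flap lying on it (0.41 to 0.49 rad); valve, cap and reducer within 12 mm of where they stood (x of bushing in the frame of keeper above 0.0125 m and horizontal distance between bushing and home below 0.007 m and z of bushing in the frame of keeper below 0.003 m and angle between bushing's own z axis and vertical below 0.05 rad and value of joint flap between 0.41 and 0.49 rad and linear speed of bushing below 0.01 m/s and distance of each of pb_valve, blue_cap, reducer from where it was at the start of the episode below 0.012 m); the robot touches nothing.
It fails at once if the bushing is lifted more than 6 mm off the shelf (z of bushing in the frame of keeper above 0.006 m).
It fails at once if the bushing is tipped by more than 15 degrees (angle between bushing's own z axis and vertical above 0.26 rad).
It fails at once if the bushing is squeezed or rammed (over 35 N from the fingers) (contact force between the fingers and bushing above 35 N).
It fails at once if a bystander is moved more than 12 mm (distance of any of pb_valve, blue_cap, reducer from where it was at the start of the episode above 0.012 m).
It fails at once if a bystander is knocked over (angle between any of pb_valve, blue_cap, reducer's own z axis and vertical above 0.3 rad).
It also fails if it takes over 48 s, if anything falls off the work surface, if the arm or the gripper's body presses on something with over 40 N, if the wrist force passes 120 N, or if a joint passes its speed limit or range.

## Working session

There is one attempt and no reset: what is moved stays moved. The work goes in short steps, Python scripts to look and compute and a tool call to move; the robot and the scene stay as the last step left them, time stands still between calls to the robot, and variables do not carry over. Pictures are saved under pics/ and viewed, and the job is handed in when it is done.

Besides the shell and the picture viewer there is one more tool, called after "Emit:" in YAML: its name, and indented under it one key for each argument. play_rows: Moves the arm, as the interface text tells. Shift numbers are shares of 0.8 m and turn numbers shares of 60 degrees, none past 1 either way. Its arguments: {"type":"object","properties":{"series":{"type":"array"},"gripper":{"type":"number"}},"required":["series"]}

```bash
ls; mkdir -p pics; python3 - <<'E'
from rig import bot, vision, nets
import cv2
s=bot.read_state(); print(s, bot.tips_ahead)
for n in("side","top"):
    p=vision.capture(n); cv2.imwrite(f"pics/{n}0.png",p["pixels"]); print(n,p["fx"],p["fy"],p["cx"],p["cy"],p["extrinsics"])
    for q in["keeper","flap","thumb_bar","bushing","pb_valve","blue_cap","reducer","hinge","back_stop"]:
        try: print(q,[(round(d["confidence"],2),round(d["at"][0]*512),round(d["at"][1]*384)) for d in nets.look_for(p,q)])
        except Exception as e: print(q,e)
E
```

```text
pics
{'time_s': 0.0, 'joint_positions': array([ 5.46314378e+01,  3.02789541e+01,  8.21581184e+01, -1.49696819e-03,
        6.76888916e+01, -1.02281704e+01]), 'qvel': array([-0.0110735 ,  0.03725613,  0.10487535,  0.07689209, -0.00199355,
        0.05405907]), 'tau': array([ 3.98034877e-05, -4.40052259e+01, -1.76591152e+01,  6.33121398e-02,
        5.80669334e-02, -1.50777123e-04]), 'position': array([0.26515873, 0.56530352, 0.29126199]), 'tcp_rot': array([[ 4.24827355e-01,  9.05273522e-01, -1.25284758e-03],
       [ 9.05271793e-01, -4.24829044e-01, -1.80673614e-03],
       [-2.16783643e-03, -3.66616639e-04, -9.99997583e-01]]), 'force': array([ 0.49877551, -0.33290035, -0.08159055]), 'moment': array([ 0.00339902, -0.00186807,  0.03008177]), 'opening': 0.9995444023318087} 0.0697
side 490.6293667524619 490.6293667524619 259.01541141562166 189.31190431808182 [[ 0.9935119  -0.06295576  0.09471367  0.36304805]
 [-0.11231506 -0.67401629  0.73012832 -0.73258579]
 [ 0.01787277 -0.73602894 -0.67671409  0.7824982 ]
 [ 0.          0.          0.          1.        ]]
keeper [(0.57, 294, 148)]
flap [(0.89, 304, 144)]
thumb_bar [(0.85, 299, 142)]
bushing [(0.75, 293, 160), (0.75, 160, 151)]
pb_valve [(0.67, 288, 123)]
blue_cap [(0.62, 291, 209), (0.41, 295, 151)]
reducer [(0.57, 332, 193)]
hinge []
back_stop [(0.6, 295, 152)]
top 451.34197884145476 451.34197884145476 257.1713898169007 187.33652916508396 [[ 0.02526078 -0.99913438  0.03305112  0.416366  ]
 [-0.99954579 -0.02470002  0.0172663   0.01031695]
 [-0.016435   -0.03347227 -0.99930451  1.15111595]
 [ 0.          0.          0.          1.        ]]
keeper [(0.63, 225, 147)]
flap [(0.82, 209, 138)]
thumb_bar [(0.78, 208, 137), (0.23, 165, 139)]
bushing [(0.75, 223, 146), (0.54, 161, 271)]
pb_valve [(0.66, 168, 137)]
blue_cap [(0.59, 223, 147), (0.48, 291, 159)]
reducer [(0.53, 209, 139), (0.5, 282, 122)]
hinge []
back_stop [(0.7, 223, 148), (0.44, 288, 161)]
```

```bash
python3 - <<'E'
import cv2
a=cv2.imread("pics/side0.png")[90:240,220:380]; cv2.imwrite("pics/sidec.png",cv2.resize(a,None,fx=4.8,fy=4,interpolation=cv2.INTER_CUBIC)[:600,:800])
a=cv2.imread("pics/top0.png")[90:210,140:310]; cv2.imwrite("pics/topc.png",cv2.resize(a,None,fx=4.7,fy=4.7,interpolation=cv2.INTER_CUBIC))
E
```

```text
(no output)
```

View pics/side0.png

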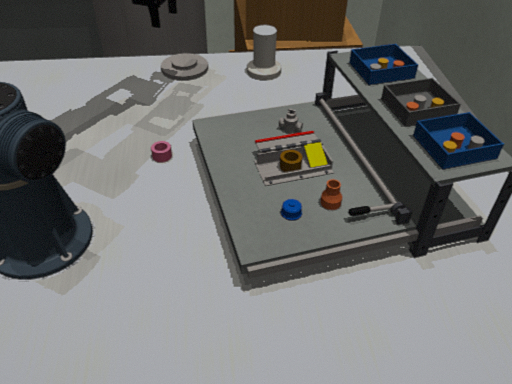

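View pics/top0.png

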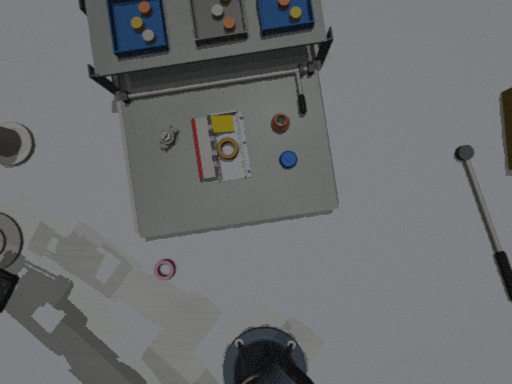

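View pics/sidec.png

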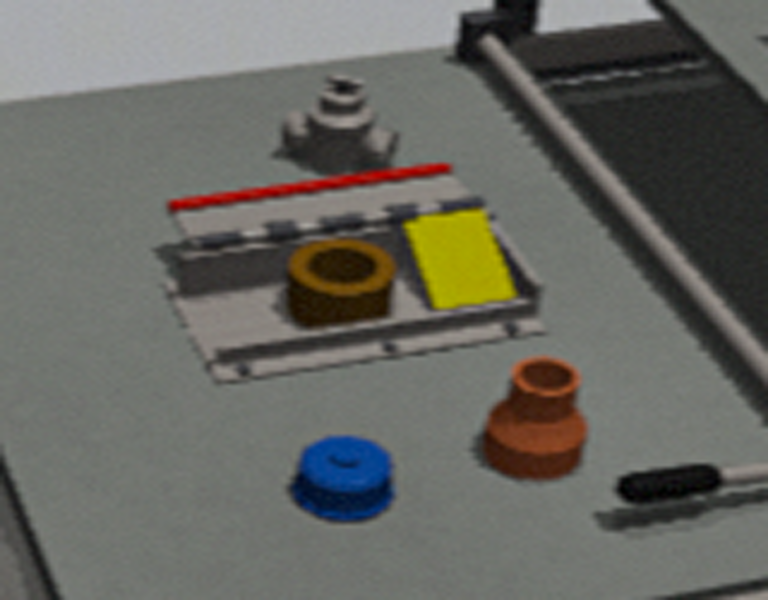

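View pics/topc.png

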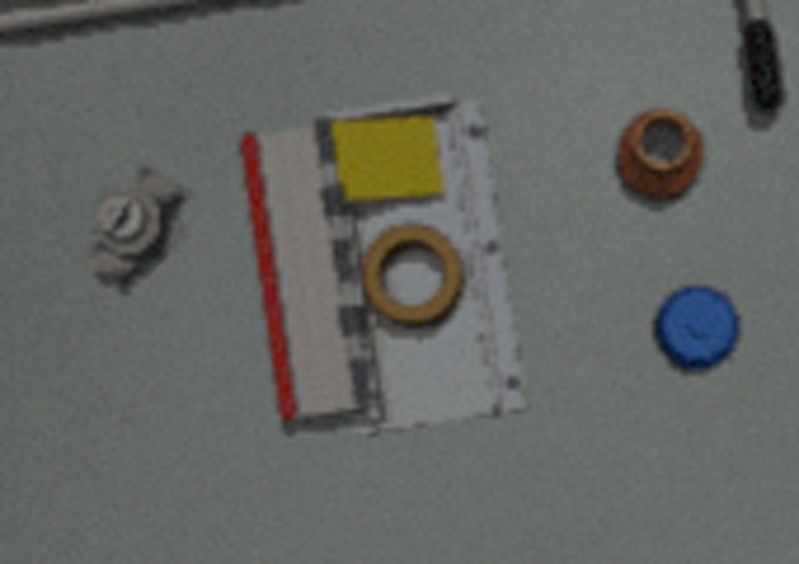

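The bushing could be confused with three things. These are the bronze ring in the channel (side 291,160, top 228,148), the pink ring on the bench (side 161,151, top 165,269) and the open top of the copper reducer (side 333,188, top 281,121). By the description it is the bronze one, and the crops confirm this: a brown-gold ring standing between the fences in front of the yellow flap. Next I'll measure it.

```bash
cat > h.py <<'E'
import numpy as np, cv2
from scipy.optimize import least_squares
def proj(p,X):
    E=p["extrinsics"]; c=(np.atleast_2d(X)-E[:3,3])@E[:3,:3]
    return np.c_[p["fx"]*c[:,0]/c[:,2]+p["cx"], p["fy"]*c[:,1]/c[:,2]+p["cy"]]
def tri(ps,uv):
    return least_squares(lambda X: np.concatenate([(proj(p,X)[0]-q) for p,q in zip(ps,uv)]),[.5,.05,.1])
def colmask(im,c,roi):
    h=cv2.cvtColor(im,cv2.COLOR_BGR2HSV); H,S,V=[h[...,i].astype(int) for i in range(3)]
    if c=="red": m=((H<6)|(H>174))&(S>170)&(V>90)
    if c=="yel": m=(H>25)&(H<35)&(S>150)&(V>80)
    if c=="brz": m=(H>10)&(H<24)&(S>110)&(V>25)
    k=np.zeros(m.shape,bool); x0,y0,x1,y1=roi; k[y0:y1,x0:x1]=1
    m=(m&k).astype(np.uint8)
    n,l,st,_=cv2.connectedComponentsWithStats(m)
    return (l==1+np.argmax(st[1:,4])) if n>1 else m>0
ROI={"side":(245,125,345,190),"top":(180,100,260,190)}
def K(th,x): # keeper pts->world  th=x,y,z,yaw
    c,s=np.cos(th[3]),np.sin(th[3]); R=np.array([[c,-s,0],[s,c,0],[0,0,1]])
    return np.atleast_2d(x)@R.T+th[:3]
E
python3 - <<'E'
from rig import bot, vision, nets
from h import *
P={n:vision.capture(n) for n in("side","top")}
ends={}
for n,p in P.items():
    im=p["pixels"].copy()
    for c in("red","yel","brz"):
        m=colmask(im,c,ROI[n]); pts=np.argwhere(m)[:,::-1].astype(np.float32)
        print(n,c,m.sum(),pts.mean(0),pts.min(0),pts.max(0))
        if c=="red":
            # line fit & ends by extent
            mu=pts.mean(0); d=np.linalg.svd(pts-mu)[2][0]; 
            if (n=="side" and d[0]<0) or (n=="top" and d[1]>0): d=-d
            t=(pts-mu)@d; ends[n]=[mu+d*(t.min()-.3),mu+d*(t.max()+.3)]; print(ends[n])
        if c=="yel":
            print(cv2.boxPoints(cv2.minAreaRect(pts)))
    np.save(f"pics/{n}brz.npy",colmask(im,"brz",ROI[n]))
    d=nets.masks_of(p,"bushing")
    for q in d: print("mask",n,q["confidence"],q["region"].sum(),np.array(q["at"])*[512,384], np.argwhere(q["region"])[:,::-1].mean(0), np.argwhere(q["region"])[:,::-1].min(0), np.argwhere(q["region"])[:,::-1].max(0))
ps=[P["side"],P["top"]]
for i in(0,1):
    r=tri(ps,[ends["side"][i],ends["top"][i]]); print("bar end",i,r.x,r.cost)
E
```

```text
side red 137 [284.25546 136.02919] [255. 131.] [312. 142.]
[array([254.7116 , 141.09315], dtype=float32), array([312.34125, 131.21515], dtype=float32)]
side yel 417 [315.20862 154.15828] [304. 142.] [327. 166.]
[[303.10004 145.3    ]
 [319.60004 139.8    ]
 [327.50006 163.50002]
 [311.00006 169.00002]]
side brz 414 [290.2343  159.93962] [280. 149.] [302. 171.]
mask side 0.92 450 [290.304  160.0896] [290.54666667 160.66      ] [280 150] [302 172]
mask side 0.82 393 [158.72   152.7936] [161.94147583 151.44529262] [151 141] [172 162]
top red 129 [196.56589 148.43411] [192. 119.] [201. 178.]
[array([200.92322, 178.31438], dtype=float32), array([192.22464, 118.66407], dtype=float32)]
top yel 336 [221.79465 123.0625 ] [211. 115.] [233. 132.]
[[210.4512  116.06098]
 [231.52438 113.71952]
 [233.36584 130.2927 ]
 [212.29266 132.63416]]
top brz 196 [226.97449 148.18367] [217. 138.] [237. 158.]
mask top 0.75 312 [160.3072 270.4896] [164.47435897 269.39102564] [154 259] [175 280]
mask top 0.55 293 [222.8224 146.6112] [227.64846416 148.0443686 ] [217 137] [238 159]
bar end 0 [0.46742234 0.1596868  0.10596239] 0.28564155877221686
bar end 1 [0.60591932 0.18399098 0.10738165] 0.35331105336247576
```

```bash
python3 - <<'E'
from rig import bot, vision, nets
from h import *
P={n:vision.capture(n) for n in("side","top")}
bar=np.array([[-.1,.072,.033],[.036,.072,.033]])
edge=np.array([[0,-.0195,.009],[.040,-.0195,.009]])
obs={"side":([[254.9,141.1],[312.3,131.2]],[[311,168],[327.5,163.]]),"top":([[200.9,178.2],[192.2,118.7]],[[233.6,131],[231.8,113.7]])}
def res(th,z=None):
    if z is not None: th=np.array([th[0],th[1],z,th[2]])
    return np.concatenate([(proj(P[n],K(th,np.r_[bar,edge]))-np.r_[tuple(map(np.array,obs[n]))]).ravel() for n in P])
r=least_squares(res,[.55,.1,.072,.17]); print(r.x,r.cost,r.fun.round(1))
r2=least_squares(lambda t:res(t,.072),[.55,.1,.17]); print(r2.x,np.degrees(r2.x[2]),r2.cost,r2.fun.round(1))
th=np.array([r2.x[0],r2.x[1],.072,r2.x[2]]); np.save("th.npy",th)
# bushing: outline extents vs model
a=np.linspace(0,2*np.pi,60)
def sil(p,b):
    ring=np.c_[np.cos(a)*.025,np.sin(a)*.025,0*a]; X=np.r_[ring,ring+[0,0,.032]]+b
    u=proj(p,X); return np.r_[u.min(0),u.max(0)]
ob={"side":np.array([280,149.5,302.5,172])+[-.4,-.4,.4,.4],"top":np.array([217,137.5,237.5,158.5])+[-.4,-.4,.4,.4]}
rb=least_squares(lambda b:np.concatenate([sil(P[n],b)-ob[n] for n in P]),[.53,.1,.072]); print("bushing",rb.x,rb.fun.round(1))
c,s=np.cos(th[3]),np.sin(th[3]); d=rb.x-th[:3]; print("in keeper",d[0]*c+d[1]*s,-d[0]*s+d[1]*c,d[2])
for n in P:
    im=cv2.resize(P[n]["pixels"],None,fx=4,fy=4,interpolation=cv2.INTER_CUBIC)
    def dl(X,col):
        u=((proj(P[n],X)+.5)*4).astype(int); cv2.polylines(im,[u],False,col,1)
    dl(K(th,[[-.11,-.028,0],[-.11,.028,0],[.042,.028,0],[.042,-.028,0],[-.11,-.028,0]]),(255,0,255))
    dl(K(th,[[-.1,.072,.032],[.036,.072,.032]]),(255,255,0))
    dl(K(th,[[0,.034,.035],[0,-.0195,.008],[.04,-.0195,.008],[.04,.034,.035]]),(255,0,0))
    for z in(0,.032): dl(rb.x+np.c_[np.cos(a)*.025,np.sin(a)*.025,0*a+z],(0,255,0))
    x0,y0,x1,y1=[4*v for v in ROI[n]]; cv2.imwrite(f"pics/{n}fit.png",cv2.resize(im[y0-40:y1+60,x0-60:x1+60],None,fx=1.2,fy=1.2))
E
```

```text
[0.58140346 0.1065574  0.07276295 0.17716482] 4.2901530993988715 [ 1.6 -0.1 -0.2  0.6 -0.1 -1.5  0.1  0.5 -0.  -0.6  0.1  1.4  0.4 -0.1
 -0.3  0.7]
[0.58153284 0.1069004  0.17723481] 10.154806643245566 4.37197498363673 [ 1.6  0.1 -0.2  0.8 -0.1 -1.3  0.   0.6 -0.1 -0.6  0.   1.4  0.3 -0.1
 -0.4  0.7]
bushing [0.54206572 0.10139039 0.07414696] [ 0.1 -1.   0.1  1.1 -0.5 -0.4  0.4  0.5]
in keeper -0.039820333240975135 0.001534687987485928 0.0021469628309821742
```

View pics/sidefit.png

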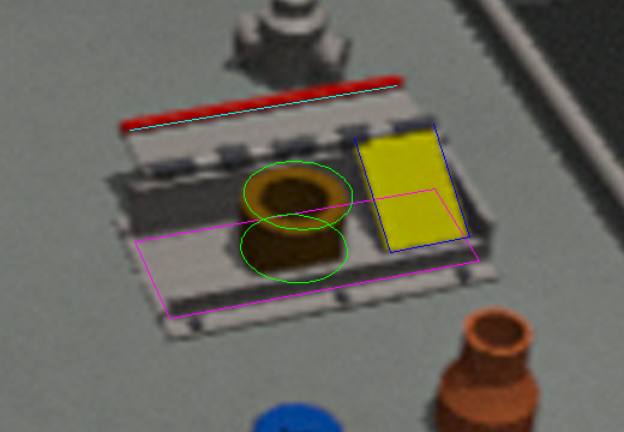

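View pics/topfit.png

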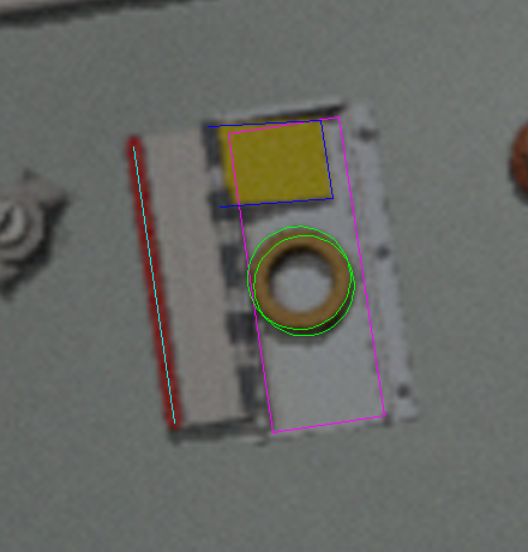

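The fit agrees with the pictures. The cyan bar line, the blue flap edge and the magenta channel all lie on their parts, and the free height fit gave 72.8 mm for the shelf top against the stated 72 mm. The bushing is at keeper x of about -40 mm. Next I'll work out the approach.

```bash
cat > go.py <<'E'
from rig import bot
from h import *
import sys
th=np.load("th.npy")
s=bot.read_state(); p=s["position"]; R=s["tcp_rot"]
c,sn=np.cos(th[3]),np.sin(th[3]); d=p-th[:3]
print("t",round(s["time_s"],2),"tcp",p.round(4),"keeper",[round(1e3*v,1) for v in(d[0]*c+d[1]*sn,-d[0]*sn+d[1]*c)],"tip over shelf",round(1e3*(p[2]-bot.tips_ahead-.072),1),"F",s["force"].round(1),"open",round(s["opening"],3),"yaw err",round(np.degrees(th[3])+90-np.degrees(np.arctan2(R[1,0],R[0,0])),2))
if len(sys.argv)>3:
    g=K(th,[[float(v)/1e3 for v in sys.argv[1:4]]])[0]; g[2]+=bot.tips_ahead
    print("target",g.round(4),"shift m",(g-p).round(4),"units",((g-p)/.8).round(4))
E
python3 go.py -87 33.5 80
```

```text
t 1.3 tcp [0.2655 0.5658 0.2922] keeper [np.float64(-230.2), np.float64(507.4)] tip over shelf 150.5 F [ 0.5 -0.   0.8] open 1.004 yaw err 35.3
target [0.49   0.1245 0.2217] shift m [ 0.2245 -0.4412 -0.0705] units [ 0.2806 -0.5515 -0.0882]
```

Emit:
play_rows:
  series:
    - {"tx": 0.024, "ty": -0.048, "turn": 0.0588}
    - {"tx": 0.024, "ty": -0.048, "turn": 0.0588}
    - {"tx": 0.024, "ty": -0.048, "turn": 0.0588}
    - {"tx": 0.024, "ty": -0.048, "turn": 0.0588}
    - {"tx": 0.024, "ty": -0.048, "turn": 0.0588}
    - {"tx": 0.024, "ty": -0.048, "turn": 0.0588}
    - {"tx": 0.024, "ty": -0.048, "turn": 0.0588}
    - {"tx": 0.024, "ty": -0.048, "turn": 0.0588}
    - {"tx": 0.024, "ty": -0.048, "turn": 0.0588}
    - {"tx": 0.024, "ty": -0.048, "turn": 0.0588}
  gripper: 0.6

```text
invalid input
```

```bash
python3 go.py -87 33.5 60
```

```text
t 1.3 tcp [0.2655 0.5658 0.2922] keeper [np.float64(-230.2), np.float64(507.4)] tip over shelf 150.5 F [ 0.5 -0.   0.8] open 1.004 yaw err 35.3
target [0.49   0.1245 0.2017] shift m [ 0.2245 -0.4412 -0.0905] units [ 0.2806 -0.5515 -0.1132]
```

Emit:
play_rows:
  series:
    - {"tx": 0.024, "ty": -0.048, "tz": 0, "turn": 0.0588}
    - {"tx": 0.024, "ty": -0.048, "tz": 0, "turn": 0.0588}
    - {"tx": 0.024, "ty": -0.048, "tz": 0, "turn": 0.0588}
    - {"tx": 0.024, "ty": -0.048, "tz": 0, "turn": 0.0588}
    - {"tx": 0.024, "ty": -0.048, "tz": 0, "turn": 0.0588}
    - {"tx": 0.024, "ty": -0.048, "tz": 0, "turn": 0.0588}
    - {"tx": 0.024, "ty": -0.048, "tz": 0, "turn": 0.0588}
    - {"tx": 0.024, "ty": -0.048, "tz": 0, "turn": 0.0588}
    - {"tx": 0.024, "ty": -0.048, "tz": 0, "turn": 0.0588}
    - {"tx": 0.024, "ty": -0.048, "tz": 0, "turn": 0.0588}
  gripper: 0.6

```text
time_s: 2.3
position: [0.4582, 0.1802, 0.2925]
tcp_rot: [[-0.179, 0.984, 0.001], [0.984, 0.179, 0.0], [0.0, 0.001, -1.0]]
force: [1.5, 0.8, -0.5]
opening: 0.601
```

```bash
python3 go.py -87 33.5 60
```

```text
t 2.3 tcp [0.4582 0.1802 0.2925] keeper [np.float64(-108.5), np.float64(93.9)] tip over shelf 150.8 F [ 1.5  0.8 -0.5] open 0.601 yaw err -0.13
target [0.49   0.1245 0.2017] shift m [ 0.0318 -0.0556 -0.0908] units [ 0.0398 -0.0696 -0.1135]
```

Emit:
play_rows:
  series:
    - {"tx": 0.02, "ty": -0.035, "tz": 0, "turn": 0}
    - {"tx": 0.02, "ty": -0.035, "tz": 0, "turn": 0}
    - {"tx": 0, "ty": 0, "tz": -0.038, "turn": 0}
    - {"tx": 0, "ty": 0, "tz": -0.038, "turn": 0}
    - {"tx": 0, "ty": 0, "tz": -0.037, "turn": 0}
    - {"tx": 0, "ty": 0, "tz": 0, "turn": 0}
    - {"tx": 0, "ty": 0, "tz": 0, "turn": 0}

```text
time_s: 3.0
position: [0.4896, 0.1258, 0.202]
tcp_rot: [[-0.176, 0.984, -0.001], [0.984, 0.176, -0.0], [0.0, -0.001, -1.0]]
force: [-0.6, 0.9, 0.6]
opening: 0.6
```

```bash
cat > look.py <<'E'
import sys
from rig import vision
from h import *
for n in("side","top"):
    p=vision.capture(n); im=p["pixels"]; x0,y0,x1,y1=ROI[n]
    c=im[y0-45:y1+35,x0-45:x1+45]; f=600/c.shape[0]; f=min(f,800/c.shape[1],4.5)
    cv2.imwrite(f"pics/{n}{sys.argv[1]}.png",cv2.resize(c,None,fx=f,fy=f,interpolation=cv2.INTER_CUBIC))
E
python3 go.py -87 33.5 40; python3 look.py 1
```

```text
t 3.0 tcp [0.4896 0.1258 0.202 ] keeper [np.float64(-87.1), np.float64(34.8)] tip over shelf 60.3 F [-0.6  0.9  0.6] open 0.6 yaw err 0.01
target [0.49   0.1245 0.1817] shift m [ 0.0004 -0.0013 -0.0203] units [ 0.0005 -0.0016 -0.0254]
```

View pics/side1.png

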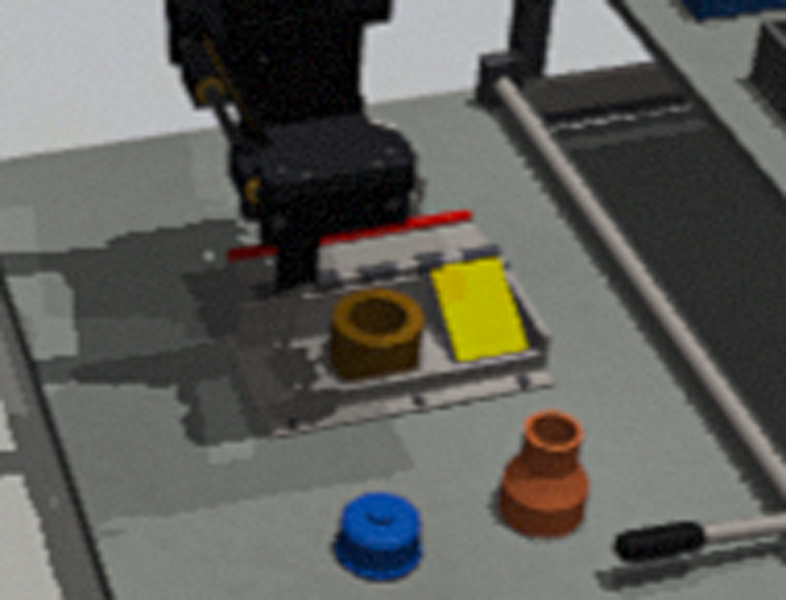

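View pics/top1.png

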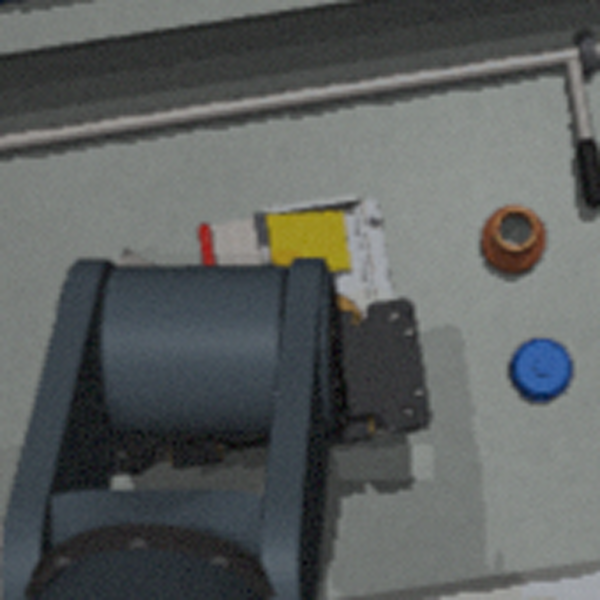

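The side view shows the near finger hanging over the channel behind the bushing (crop 297,285) and the far one over the red bar. The top view is hidden by the arm. Now I'll lower in small steps.

Emit:
play_rows:
  series:
    - {"tx": 0, "ty": -0.0013, "tz": -0.012, "turn": 0}
    - {"tx": 0, "ty": 0, "tz": -0.012, "turn": 0}
    - {"tx": 0, "ty": 0, "tz": -0.008, "turn": 0}
    - {"tx": 0, "ty": 0, "tz": -0.008, "turn": 0}
    - {"tx": 0, "ty": 0, "tz": -0.005, "turn": 0}
    - {"tx": 0, "ty": 0, "tz": -0.004, "turn": 0}
    - {"tx": 0, "ty": 0, "tz": 0, "turn": 0}
    - {"tx": 0, "ty": 0, "tz": 0, "turn": 0}

```text
time_s: 3.9
position: [0.49, 0.1229, 0.163]
tcp_rot: [[-0.178, 0.984, 0.001], [0.984, 0.178, -0.003], [-0.003, -0.0, -1.0]]
force: [-0.3, -8.6, 6.5]
opening: 0.598
```

```bash
python3 go.py -87 33.5 15; python3 look.py 2
```

```text
t 3.9 tcp [0.49   0.1229 0.163 ] keeper [np.float64(-87.3), np.float64(31.9)] tip over shelf 21.3 F [-0.3 -8.6  6.5] open 0.598 yaw err -0.1
target [0.49   0.1245 0.1567] shift m [-0.      0.0016 -0.0063] units [-0.      0.002  -0.0079]
```

View pics/side2.png

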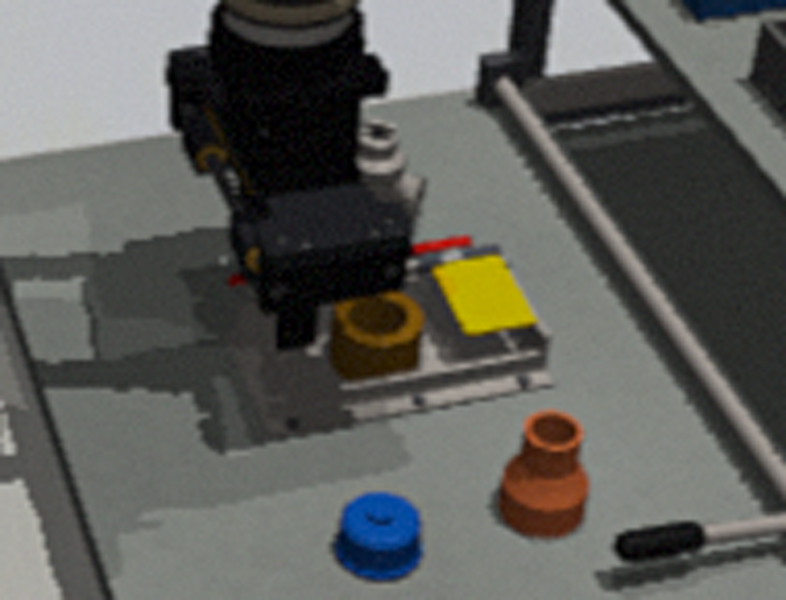

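The flap is lifting (yellow at crop 488,295) and the bystanders have not moved. The sideways force is -8.6 N, presumably friction from the bar swinging inward. I'll ease the fingers inward while pressing the rest of the way.

Emit:
play_rows:
  series:
    - {"tx": 0, "ty": -0.001, "tz": -0.002, "turn": 0}
    - {"tx": 0, "ty": -0.001, "tz": -0.002, "turn": 0}
    - {"tx": 0, "ty": -0.001, "tz": -0.0015, "turn": 0}
    - {"tx": 0, "ty": 0, "tz": 0, "turn": 0}
    - {"tx": 0, "ty": 0, "tz": 0, "turn": 0}
  gripper: 0.58

```text
time_s: 4.5
position: [0.4901, 0.1221, 0.1586]
tcp_rot: [[-0.176, 0.984, 0.001], [0.984, 0.176, -0.0], [-0.0, 0.001, -1.0]]
force: [-0.5, -1.6, 5.9]
opening: 0.577
```

```bash
cat > ang.py <<'E'
from rig import vision
from h import *
th=np.load("th.npy")
for n in("side","top"):
    p=vision.capture(n); m=colmask(p["pixels"],"yel",ROI[n]); pts=np.argwhere(m)[:,::-1]
    # best IoU over angle, projecting flap quad
    best=[]
    for a in np.arange(-.05,.8,.01):
        b=-np.arcsin(27/60)+a
        # closed slope -0.467; open rotates edge up
        e=[.034-.06*np.cos(b),.035+.06*np.sin(b)]; h=[.034-.006,.035+.006*np.tan(b)]
        q=K(th,[[0,*h],[0,*e],[.04,*e],[.04,*h]]); t=np.zeros((384*4,512*4),np.uint8)
        cv2.fillPoly(t,[((proj(p,q)+.5)*4).astype(np.int32)],1); M=cv2.resize(m.astype(np.uint8),(2048,1536),interpolation=cv2.INTER_NEAREST)
        best.append(((t&M).sum()/(t|M).sum(),a))
    best.sort(reverse=True); print(n,m.sum(),"angle",[(round(x,3),round(a,2)) for x,a in best[:4]])
    cv2.imwrite
E
python3 go.py -87 32 15; python3 ang.py; python3 look.py 3
```

```text
t 4.5 tcp [0.4901 0.1221 0.1586] keeper [np.float64(-87.4), np.float64(31.1)] tip over shelf 16.9 F [-0.5 -1.6  5.9] open 0.577 yaw err 0.03
target [0.4903 0.1231 0.1567] shift m [ 0.0002  0.001  -0.0019] units [ 0.0002  0.0012 -0.0024]
side 249 angle [(np.float64(0.845), np.float64(0.55)), (np.float64(0.844), np.float64(0.56)), (np.float64(0.843), np.float64(0.57)), (np.float64(0.839), np.float64(0.54))]
top 387 angle [(np.float64(0.933), np.float64(0.53)), (np.float64(0.929), np.float64(0.58)), (np.float64(0.929), np.float64(0.61)), (np.float64(0.929), np.float64(0.6))]
```

View pics/side3.png

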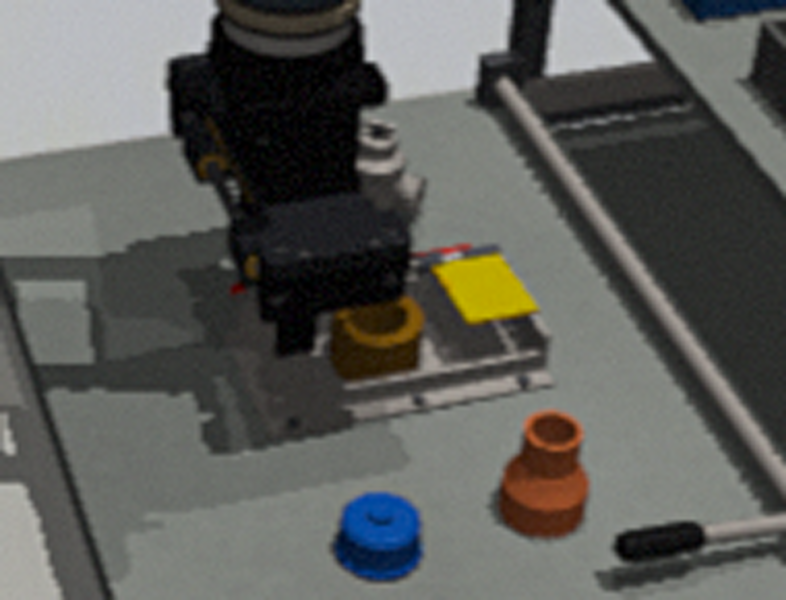

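The flap stands at about 0.55 rad and the force is 5.9 N up with almost nothing sideways. I'll press 1.5 mm deeper, hold, then start the push along the channel.

Emit:
play_rows:
  series:
    - {"tx": 0, "ty": 0, "tz": -0.002, "turn": 0}
    - {"tx": 0, "ty": 0, "tz": 0, "turn": 0}
    - {"tx": 0.006, "ty": 0.0011, "tz": 0, "turn": 0}
    - {"tx": 0.006, "ty": 0.0011, "tz": 0, "turn": 0}
    - {"tx": 0.006, "ty": 0.0011, "tz": 0, "turn": 0}
    - {"tx": 0.006, "ty": 0.0011, "tz": 0, "turn": 0}
    - {"tx": 0.006, "ty": 0.0011, "tz": 0, "turn": 0}
    - {"tx": 0.006, "ty": 0.0011, "tz": 0, "turn": 0}
    - {"tx": 0, "ty": 0, "tz": 0, "turn": 0}

```text
time_s: 5.6
position: [0.5149, 0.1276, 0.1561]
tcp_rot: [[-0.176, 0.984, -0.009], [0.984, 0.176, -0.0], [0.001, -0.009, -1.0]]
force: [-6.3, -1.7, 6.9]
opening: 0.58
```

```bash
python3 go.py -19 32 15; python3 ang.py; python3 look.py 4
```

```text
t 5.6 tcp [0.5149 0.1276 0.1561] keeper [np.float64(-62.0), np.float64(32.2)] tip over shelf 14.4 F [-6.3 -1.7  6.9] open 0.58 yaw err 0.0
target [0.5572 0.135  0.1567] shift m [0.0423 0.0074 0.0006] units [0.0529 0.0093 0.0008]
side 116 angle [(np.float64(0.522), np.float64(0.66)), (np.float64(0.521), np.float64(0.67)), (np.float64(0.515), np.float64(0.65)), (np.float64(0.51), np.float64(0.68))]
top 123 angle [(np.float64(0.297), np.float64(0.61)), (np.float64(0.297), np.float64(0.6)), (np.float64(0.297), np.float64(0.59)), (np.float64(0.296), np.float64(0.65))]
```

View pics/side4.png

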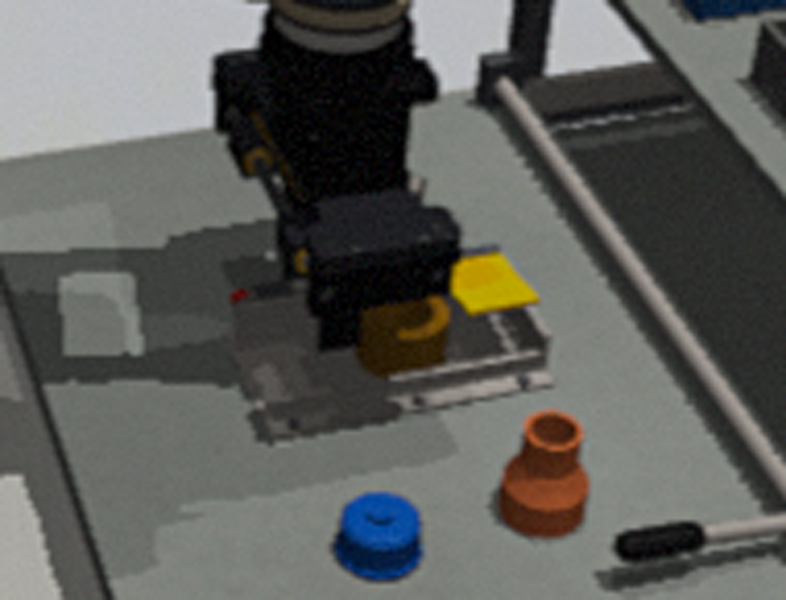

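The bushing is moving with the finger (crop 405,335), the flap is fully up and the push force is about 6 N. I'll go on.

Emit:
play_rows:
  series:
    - {"tx": 0.006, "ty": 0.0011, "tz": 0, "turn": 0}
    - {"tx": 0.006, "ty": 0.0011, "tz": 0, "turn": 0}
    - {"tx": 0.006, "ty": 0.0011, "tz": 0, "turn": 0}
    - {"tx": 0.006, "ty": 0.0011, "tz": 0, "turn": 0}
    - {"tx": 0.006, "ty": 0.0011, "tz": 0, "turn": 0}
    - {"tx": 0.006, "ty": 0.0011, "tz": 0, "turn": 0}
    - {"tx": 0.005, "ty": 0.0009, "tz": 0, "turn": 0}
    - {"tx": 0, "ty": 0, "tz": 0, "turn": 0}

```text
time_s: 6.6
position: [0.5477, 0.1335, 0.1561]
tcp_rot: [[-0.176, 0.984, -0.009], [0.984, 0.176, -0.001], [0.001, -0.009, -1.0]]
force: [-5.7, -2.7, 6.4]
opening: 0.58
```

```bash
python3 go.py -17.5 32 15; python3 look.py 5
```

```text
t 6.6 tcp [0.5477 0.1335 0.1561] keeper [np.float64(-28.6), np.float64(32.2)] tip over shelf 14.4 F [-5.7 -2.7  6.4] open 0.58 yaw err 0.0
target [0.5587 0.1353 0.1567] shift m [0.0109 0.0018 0.0006] units [0.0137 0.0022 0.0008]
```

View pics/side5.png

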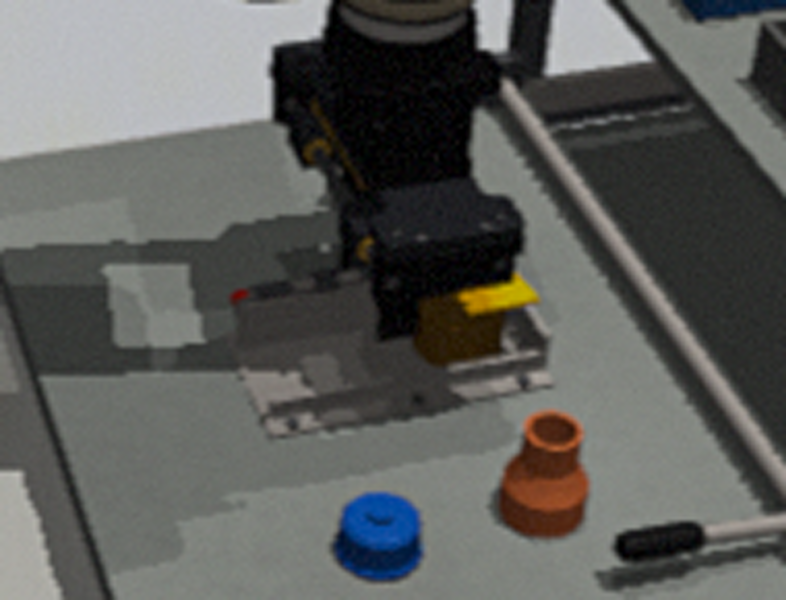

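It is sliding under the flap at about 6 N. About 11 mm remain, so I'll go slowly and watch the force.

Emit:
play_rows:
  series:
    - {"tx": 0.003, "ty": 0.0005, "tz": 0, "turn": 0}
    - {"tx": 0.003, "ty": 0.0005, "tz": 0, "turn": 0}
    - {"tx": 0.002, "ty": 0.0004, "tz": 0, "turn": 0}
    - {"tx": 0.002, "ty": 0.0004, "tz": 0, "turn": 0}
    - {"tx": 0, "ty": 0, "tz": 0, "turn": 0}

```text
time_s: 7.2
position: [0.5549, 0.1348, 0.156]
tcp_rot: [[-0.176, 0.984, -0.011], [0.984, 0.176, -0.001], [0.001, -0.011, -1.0]]
force: [-7.8, -2.4, 8.0]
opening: 0.581
```

Emit:
play_rows:
  series:
    - {"tx": 0.0015, "ty": 0.0003, "tz": 0, "turn": 0}
    - {"tx": 0, "ty": 0, "tz": 0, "turn": 0}

```text
time_s: 7.4
position: [0.5554, 0.1349, 0.156]
tcp_rot: [[-0.176, 0.984, -0.013], [0.984, 0.176, -0.001], [0.001, -0.013, -1.0]]
force: [-8.3, -1.9, 8.8]
opening: 0.58
```

```bash
python3 go.py -17.5 32 15; python3 look.py 6
```

```text
t 7.4 tcp [0.5554 0.1349 0.156 ] keeper [np.float64(-20.8), np.float64(32.2)] tip over shelf 14.3 F [-8.3 -1.9  8.8] open 0.58 yaw err -0.01
target [0.5587 0.1353 0.1567] shift m [0.0033 0.0004 0.0007] units [0.0041 0.0005 0.0009]
```

View pics/side6.png

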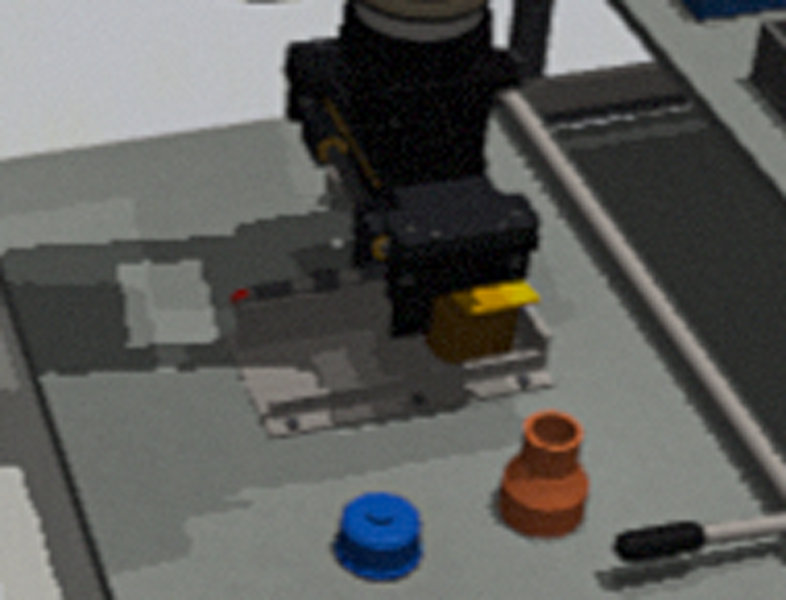

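Emit:
play_rows:
  series:
    - {"tx": 0.002, "ty": 0.0004, "tz": 0, "turn": 0}
    - {"tx": 0, "ty": 0, "tz": 0, "turn": 0}

```text
time_s: 7.7
position: [0.5568, 0.1352, 0.156]
tcp_rot: [[-0.176, 0.984, -0.013], [0.984, 0.176, -0.001], [0.001, -0.013, -1.0]]
force: [-9.2, -2.1, 9.0]
opening: 0.582
```

Emit:
play_rows:
  series:
    - {"tx": 0.002, "ty": 0.0004, "tz": 0, "turn": 0}
    - {"tx": 0, "ty": 0, "tz": 0, "turn": 0}

```text
time_s: 7.9
position: [0.557, 0.1353, 0.156]
tcp_rot: [[-0.176, 0.984, -0.017], [0.984, 0.176, -0.002], [0.001, -0.017, -1.0]]
force: [-11.3, -4.9, 11.9]
opening: 0.579
```

```bash
python3 go.py -17.5 32 15
```

```text
t 7.9 tcp [0.557  0.1353 0.156 ] keeper [np.float64(-19.1), np.float64(32.3)] tip over shelf 14.3 F [-11.3  -4.9  11.9] open 0.579 yaw err 0.01
target [0.5587 0.1353 0.1567] shift m [0.0016 0.     0.0007] units [0.002  0.     0.0009]
```

Emit:
play_rows:
  series:
    - {"tx": 0.002, "ty": 0.0004, "tz": 0, "turn": 0}
    - {"tx": 0, "ty": 0, "tz": 0, "turn": 0}
    - {"tx": 0, "ty": 0, "tz": 0, "turn": 0}

```text
time_s: 8.2
position: [0.5573, 0.1353, 0.156]
tcp_rot: [[-0.176, 0.984, -0.02], [0.984, 0.176, -0.002], [0.001, -0.02, -1.0]]
force: [-13.8, -5.4, 13.6]
opening: 0.585
```

```bash
python3 go.py -17.5 32 15; python3 look.py 7; python3 - <<'E'
from rig import vision
from h import *
th=np.load("th.npy"); p=vision.capture("side")
im=cv2.resize(p["pixels"],None,fx=8,fy=8,interpolation=cv2.INTER_CUBIC); a=np.linspace(0,2*np.pi,80)
for x,c in((.017,(0,255,0)),(.0125,(255,0,255))):
  for z in(0,.032):
    u=((proj(p,K(th,np.c_[x+.025*np.cos(a),.025*np.sin(a),0*a+z]))+.5)*8).astype(int); cv2.polylines(im,[u],True,c,1)
cv2.imwrite("pics/s7fit.png",im[135*8:190*8,270*8:350*8])
E
```

```text
t 8.2 tcp [0.5573 0.1353 0.156 ] keeper [np.float64(-18.8), np.float64(32.3)] tip over shelf 14.3 F [-13.8  -5.4  13.6] open 0.585 yaw err 0.01
target [0.5587 0.1353 0.1567] shift m [ 0.0014 -0.      0.0007] units [ 0.0017 -0.      0.0009]
```

View pics/s7fit.png

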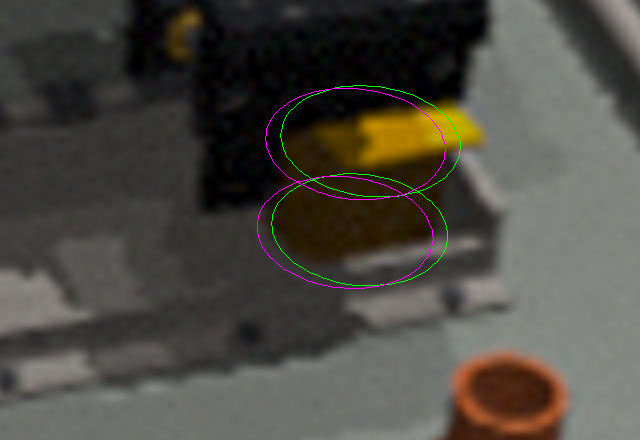

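The bushing's outline lies on the green home circle (left 272, right 447, magenta is -4.5 mm). The tool has stalled (0.3 mm for the last 1.6 mm) while the force climbed to 14 N, so it is against the stop. I'll back off along the channel with the bar held down, then rise.

Emit:
play_rows:
  series:
    - {"tx": -0.006, "ty": -0.0011, "tz": 0, "turn": 0}
    - {"tx": -0.006, "ty": -0.0011, "tz": 0, "turn": 0}
    - {"tx": -0.006, "ty": -0.0011, "tz": 0, "turn": 0}
    - {"tx": -0.006, "ty": -0.0011, "tz": 0, "turn": 0}
    - {"tx": -0.006, "ty": -0.0011, "tz": 0, "turn": 0}
    - {"tx": 0, "ty": 0, "tz": 0, "turn": 0}

```text
time_s: 8.95
position: [0.5416, 0.1316, 0.1571]
tcp_rot: [[-0.176, 0.984, 0.002], [0.984, 0.176, -0.0], [-0.001, 0.002, -1.0]]
force: [2.4, -1.0, 5.2]
opening: 0.576
```

```bash
python3 go.py; python3 look.py 8;python3 - <<'E'
from rig import vision
from h import *
th=np.load("th.npy"); p=vision.capture("side")
im=cv2.resize(p["pixels"],None,fx=8,fy=8,interpolation=cv2.INTER_CUBIC); a=np.linspace(0,2*np.pi,80)
for x,c in((.017,(0,255,0)),(.0125,(255,0,255))):
  for z in(0,.032):
    u=((proj(p,K(th,np.c_[x+.025*np.cos(a),.025*np.sin(a),0*a+z]))+.5)*8).astype(int); cv2.polylines(im,[u],True,c,1)
cv2.imwrite("pics/s8fit.png",im[135*8:190*8,270*8:350*8])
E
```

```text
t 8.95 tcp [0.5416 0.1316 0.1571] keeper [np.float64(-34.9), np.float64(31.4)] tip over shelf 15.4 F [ 2.4 -1.   5.2] open 0.576 yaw err 0.02
```

View pics/s8fit.png

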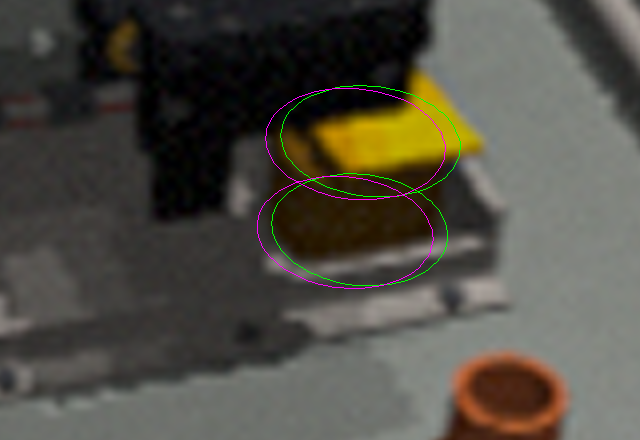

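Emit:
play_rows:
  series:
    - {"tx": 0, "ty": 0.0005, "tz": 0.004, "turn": 0}
    - {"tx": 0, "ty": 0.0005, "tz": 0.006, "turn": 0}
    - {"tx": 0, "ty": 0.0005, "tz": 0.01, "turn": 0}
    - {"tx": 0, "ty": 0, "tz": 0.03, "turn": 0}
    - {"tx": 0, "ty": 0, "tz": 0.05, "turn": 0}
    - {"tx": -0.03, "ty": 0, "tz": 0.05, "turn": 0}
    - {"tx": -0.05, "ty": 0, "tz": 0.03, "turn": 0}
    - {"tx": -0.05, "ty": 0, "tz": 0, "turn": 0}
    - {"tx": 0, "ty": 0, "tz": 0, "turn": 0}
    - {"tx": 0, "ty": 0, "tz": 0, "turn": 0}

```text
time_s: 10.1
position: [0.4354, 0.1331, 0.3008]
tcp_rot: [[-0.177, 0.984, -0.001], [0.984, 0.177, -0.001], [-0.0, -0.002, -1.0]]
force: [0.5, 0.5, -0.0]
opening: 0.575
```

```bash
python3 go.py; python3 ang.py; python3 look.py 9;python3 - <<'E'
from rig import vision,nets
from h import *
th=np.load("th.npy"); a=np.linspace(0,2*np.pi,80)
for n in("side","top"):
  p=vision.capture(n)
  im=cv2.resize(p["pixels"],None,fx=8,fy=8,interpolation=cv2.INTER_CUBIC)
  for x,c in((.017,(0,255,0)),(.0125,(255,0,255))):
   for z in(0,.032):
    u=((proj(p,K(th,np.c_[x+.025*np.cos(a),.025*np.sin(a),0*a+z]))+.5)*8).astype(int); cv2.polylines(im,[u],True,c,1)
  x0,y0=(270,130) if n=="side" else (180,100)
  cv2.imwrite(f"pics/{n}9fit.png",im[y0*8:(y0+70)*8,x0*8:(x0+90)*8])
  for q in("pb_valve","blue_cap","reducer"): print(n,q,[(round(d["confidence"],2),round(d["at"][0]*512),round(d["at"][1]*384)) for d in nets.look_for(p,q)])
  cv2.imwrite(f"pics/{n}_end.png",p["pixels"])
  d=cv2.absdiff(p["pixels"],cv2.imread(f"pics/{n}0.png")).max(2); cv2.imwrite(f"pics/{n}_diff.png",d)
E
```

```text
t 10.1 tcp [0.4354 0.1331 0.3008] keeper [np.float64(-139.2), np.float64(51.5)] tip over shelf 159.1 F [ 0.5  0.5 -0. ] open 0.575 yaw err -0.03
side 297 angle [(np.float64(0.875), np.float64(0.44)), (np.float64(0.873), np.float64(0.45)), (np.float64(0.87), np.float64(0.43)), (np.float64(0.87), np.float64(0.46))]
top 392 angle [(np.float64(0.928), np.float64(0.43)), (np.float64(0.928), np.float64(0.42)), (np.float64(0.928), np.float64(0.41)), (np.float64(0.926), np.float64(0.53))]
side pb_valve [(0.72, 290, 122)]
side blue_cap [(0.74, 291, 210), (0.57, 287, 161)]
side reducer [(0.97, 332, 192)]
top pb_valve [(0.61, 168, 136)]
top blue_cap [(0.8, 289, 161)]
top reducer [(0.49, 278, 124)]
```

View pics/side9fit.png

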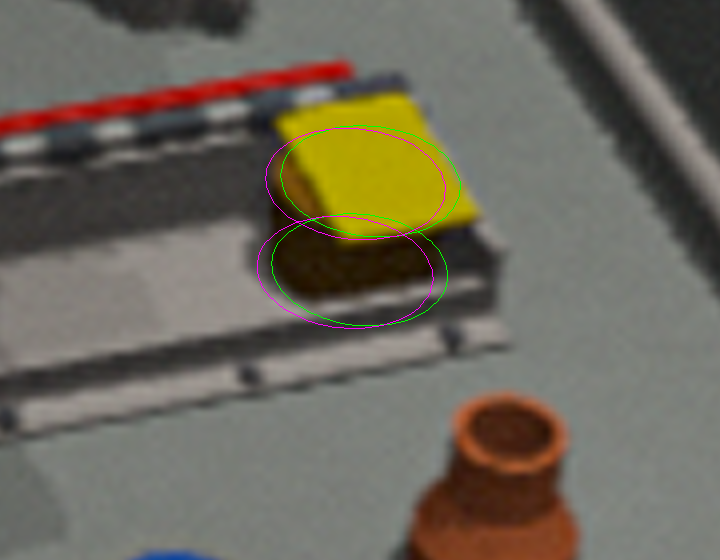

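View pics/top9fit.png

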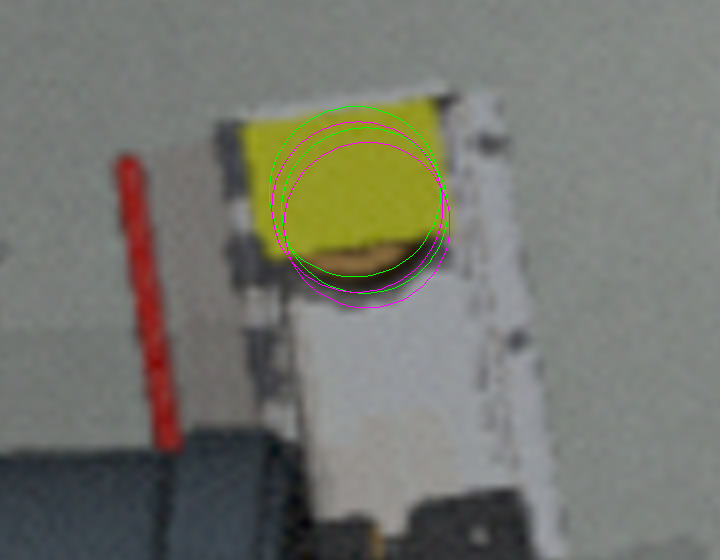

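View pics/side9.png

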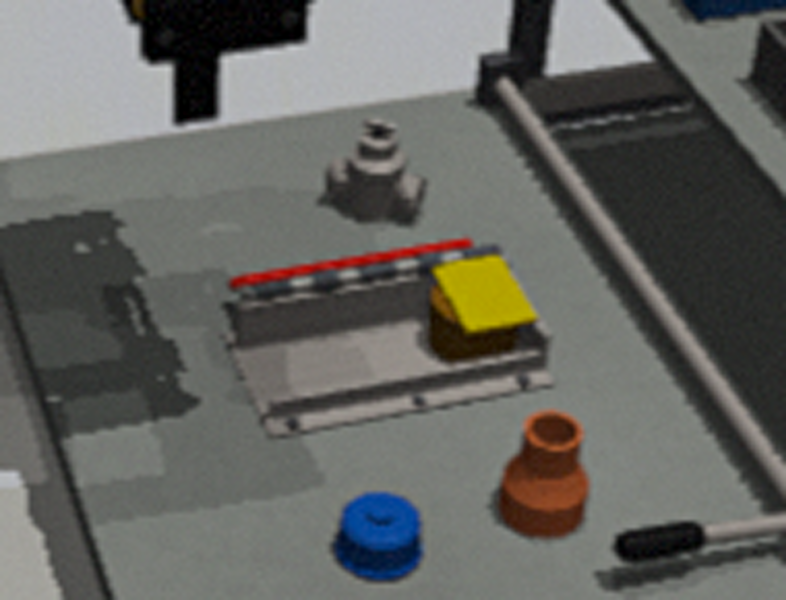

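The flap lies on the bushing at about 0.44 rad. The bushing's rear shows about 8 mm in front of the flap edge (top crop 355,262), which is what home calls for. The bystanders are where they stood and the hand is clear, so I'm handing in.

```bash
python3 -c "
from rig import bot
print(bot.hand_in())"
```

```text
the job is handed in; nothing more can be done
None
```

The bronze bushing is stowed against the back stop with the flap sprung down on it, and the job was handed in after about 10 s of robot time. No verdict was reported, so this rests on my own checks.

**What I did:** I found the keeper from both cameras, at yaw 10.2° with the shelf top measured at about 72.8 mm (72 mm given). The left fingertip pressed the red bar until the flap stood at about 0.55 rad, then 1.5 mm deeper. The right fingertip pushed the bushing home at 6 to 9 N, and the force rose to about 14 N at the stop. I then backed off along the channel with the bar still held down, and lifted clear.

**Last checks:**
- **Bushing:** its outline lies on the predicted home circle in both views, and about 8 mm of it shows in front of the flap, as it should. It did not move when the finger backed off.
- **Flap:** it lies on the bushing at about 0.44 rad in the side view and 0.43 in the top view (0.46 expected). The top view constrains the angle only weakly.
- **Bystanders:** the valve, cap and reducer were found within 1 to 4 pixels of where they started, which is network scatter; to the eye they had not moved.
- **Hand:** it is clear of everything, with about zero force on the tool.

**What disagreed:**
- The finger stalled about 2 to 3 mm short of where my model put the end of the push. I put this down to calibration and tool tilt, because the force rise and the pictures both say it is home.
- There was a brief 8.6 N sideways force on first pressing the bar, presumably friction. It went away when I moved the fingers inward.

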